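# Tick off a finished row on the feed kitchen's portion board

## Robot

A 6-joint arm with a two-finger parallel gripper is mounted at the origin on the work surface. World frame = base frame: x ahead of the robot, y to its left, z up, the work surface at z = 0. Lengths are in mm, angles in rad, forces in N, time in s.
With the tool pointing down it reaches from about 325 to 750 mm from the base axis. Payload 7.6 kg.
Tool frame: the origin (TCP) lies at the very end of the fingers, on their centre line; the grasp point (between the pads) lies 19 mm behind it; z points along the fingers, y is the line along which they close (so a half turn about z gives the same grasp; the last joint's range is limited). The gripper opens to 85 mm and grips with 20 to 120 N. Pads are 22 mm wide; open, the fingers measure 114 mm over their backs; the gripper's body (76 mm by 85 mm) begins 54 mm behind the grasp point. The pads swing forward as they close: fully open they stand 13 mm farther back than shut.
Start: joints at [1.195, 0.052, 1.401, -0, 1.689, -0.07], TCP at [158.038, 500.669, 231.323] pointing down, gripper open.
Joint ranges: [-2.9, 2.9], [-0.91, 2.17], [0.12, 2.37], [-1.06, 4.2], [0.26, 2.73], [-2.93, 2.93]. Speed limits (rad/s): [2.57, 2.57, 3.01, 3.14, 3.14, 3.14].

## Interface

Orientations are given as a unit quaternion [w, x, y, z].
In Python, from cell import robot gives the robot as it stands.
- The arm moves only by the shell command python3 -m crank 'ROWS' [OPENING] [FORCE]. ROWS is text: rows parted by semicolons, each of 4 numbers parted by spaces: the shift along the tool's x, y, z as a fraction of full scale, then the turn about the tool's z as a fraction of full scale. A call has 1 to 5 rows; each row shifts and turns the commanded pose from where the row before left it, along the tool's axes as they then stand; what a row does not reach is not made up. Full scale, the value 1, is 0.3 m for a shift and 120 degrees for a turn. A row lasts 1/8 s, in which the tool goes at most 62.5 mm and 10.7 degrees, less where a joint would pass 70% of its speed; a pose out of reach is approached as far as the arm can. A call with a number of a shift or a turn outside -1 to 1 is refused whole. A call with a gripper value outside its range is refused whole. OPENING is the opening, from 0 (shut) to 1 (fully open), set as the call begins (- or left out, the last holds). The fingers move at their own pace and stop on an object; FORCE is the grip in N (left out, the last holds). Time passes only in rows, so rows that do not move let the fingers close. It gives the time, the measured TCP pose, the force and the opening at its end, in the units of the state.
- robot.get_state(): the state, without advancing time (a new reading comes with each control period).
- robot.capture(name): name is "scene" or "top" or "wrist"; returns a dict with "img" (480x640x3 uint8, blue, green, red), "intrinsics" (3x3 intrinsics, pixels), "world_from_camera" (4x4, takes a point from camera to world coordinates); the wrist camera has in their place "tool_from_camera" (4x4, takes a point from camera to tool coordinates, whose origin is the TCP and whose axes are the flange's). Camera axes: x right, y down, z forward; pixel columns grow to the right and rows downward; lengths in mm; the calibration is good to about 2 mm. The wrist camera is an equidistant fisheye: a pixel r from the principal point sees the ray r / f radians off the axis. A picture is of the moment at which its call begins: read the wrist's pose just before it. There is no depth.
- robot.close_job(): hands the job in, once; it reports no verdict.
Trained networks look in a picture, given as the dict that the camera call returned (one of the last four; its "shot" number tells which), for a name from the list of things; names that differ only in an ending like _2 or _b are one class to them, and where a whole thing is asked for, a point or a joint stands for the part that bears it (a point fixed in the world has none). Each returns a list of dicts, best first, with "confidence" (0 to 1); they miss things now and then, are a little off and sometimes report something else, mostly with a low value. They report only what shows in the picture. A call takes as long as a camera call.
- robot.silhouettes(picture, thing): "mask" (480x640 bool, what is visible of it) and "pixel" ([column, row] in pixels, amid what is visible of it).
The state is a dict: "t": time; "qpos": joint angles; "joint_vel": joint speeds; "effort": joint torques, N m; "tcp_pos": TCP position; "ee_rot": TCP orientation; "force": force on the tool from outside, world axes, zero at the start; "torque": the same for the moment, N m; "width": finger opening in mm.
Only numpy, scipy, OpenCV 4.12 (cv2) and the standard library are available. Lean on these libraries where they do the work, as an engineer would, in place of code of your own. Each camera call takes 0.05 s, during which the arm holds its last target. There are 200 camera calls.

## Task

The meals on the rail with the round head (and the round-topped flags) are ready: tick them off by running the fingertips lightly along that row, from the head to the other end, so that its four flags fold flat one after another. Leave the flags of the other two rails standing, do not shift or lift any rail, leave the jars, fruit and dishes where they are, and finish with the hand clear.

Things in the scene. Friction and masses are not known exactly. Their poses are not given: they have to be found in the camera images.
- portion_board: fixed wooden board lying on the counter, 340 (its x) x 256 (its y) x 12 mm, origin at the centre of its underside; three grey rails lie loose on it side by side, 90 mm apart, all along the board's x and all pointing the same way; which rail lies in which place changes
- round_rail: loose grey rail, about 0.7 kg, bar 40 mm wide, 12 thick, from x = -125 to +110 mm; origin mid-underside, z up. Its head, a plate as thick, centred at x = -130, is a disc 60 mm across, and its flags have half-round tops. Four white flags, each 26 wide (y), 4 thick, 30 high, stand along y = 0 on hinges at x = -70, -25, 20, 65, 15 mm above the underside (flag tops 45 mm above it)
- square_rail: loose grey rail, about 0.7 kg, bar 40 mm wide, 12 thick, from x = -125 to +110 mm; origin mid-underside, z up. Its head, a plate as thick, centred at x = -130, is a square 56 mm wide, and its flags have straight tops. Four white flags, each 26 wide (y), 4 thick, 30 high, stand along y = 0 on hinges at x = -70, -25, 20, 65, 15 mm above the underside (flag tops 45 mm above it)
- pointed_rail: loose grey rail, about 0.7 kg, bar 40 mm wide, 12 thick, from x = -125 to +110 mm; origin mid-underside, z up. Its head, a plate as thick, centred at x = -130, is a diamond 59 mm from corner to corner, and its flags have pointed tops. Four white flags, each 26 wide (y), 4 thick, 30 high, stand along y = 0 on hinges at x = -70, -25, 20, 65, 15 mm above the underside (flag tops 45 mm above it)
- round_flag1 (a joint): flag 1 of the round rail, counted from the head: 0 upright, 1.57 folded flat on the rail, away from the head (towards the rail's +x); starts within 0.12 of upright. Very light (12 g): a touch tips it, and past about 0.7 it drops flat by itself; it cannot fold towards the head
- round_flag2 (a joint): flag 2 of the round rail, counted from the head: 0 upright, 1.57 folded flat on the rail, away from the head (towards the rail's +x); starts within 0.12 of upright. Very light (12 g): a touch tips it, and past about 0.7 it drops flat by itself; it cannot fold towards the head
- round_flag3 (a joint): flag 3 of the round rail, counted from the head: 0 upright, 1.57 folded flat on the rail, away from the head (towards the rail's +x); starts within 0.12 of upright. Very light (12 g): a touch tips it, and past about 0.7 it drops flat by itself; it cannot fold towards the head
- round_flag4 (a joint): flag 4 of the round rail, counted from the head: 0 upright, 1.57 folded flat on the rail, away from the head (towards the rail's +x); starts within 0.12 of upright. Very light (12 g): a touch tips it, and past about 0.7 it drops flat by itself; it cannot fold towards the head
- square_flag1 (a joint): flag 1 of the square rail, counted from the head: 0 upright, 1.57 folded flat on the rail, away from the head (towards the rail's +x); starts within 0.12 of upright. Very light (12 g): a touch tips it, and past about 0.7 it drops flat by itself; it cannot fold towards the head
- square_flag2 (a joint): flag 2 of the square rail, counted from the head: 0 upright, 1.57 folded flat on the rail, away from the head (towards the rail's +x); starts within 0.12 of upright. Very light (12 g): a touch tips it, and past about 0.7 it drops flat by itself; it cannot fold towards the head
- square_flag3 (a joint): flag 3 of the square rail, counted from the head: 0 upright, 1.57 folded flat on the rail, away from the head (towards the rail's +x); starts within 0.12 of upright. Very light (12 g): a touch tips it, and past about 0.7 it drops flat by itself; it cannot fold towards the head
- square_flag4 (a joint): flag 4 of the square rail, counted from the head: 0 upright, 1.57 folded flat on the rail, away from the head (towards the rail's +x); starts within 0.12 of upright. Very light (12 g): a touch tips it, and past about 0.7 it drops flat by itself; it cannot fold towards the head
- pointed_flag1 (a joint): flag 1 of the pointed rail, counted from the head: 0 upright, 1.57 folded flat on the rail, away from the head (towards the rail's +x); starts within 0.12 of upright. Very light (12 g): a touch tips it, and past about 0.7 it drops flat by itself; it cannot fold towards the head
- pointed_flag2 (a joint): flag 2 of the pointed rail, counted from the head: 0 upright, 1.57 folded flat on the rail, away from the head (towards the rail's +x); starts within 0.12 of upright. Very light (12 g): a touch tips it, and past about 0.7 it drops flat by itself; it cannot fold towards the head
- pointed_flag3 (a joint): flag 3 of the pointed rail, counted from the head: 0 upright, 1.57 folded flat on the rail, away from the head (towards the rail's +x); starts within 0.12 of upright. Very light (12 g): a touch tips it, and past about 0.7 it drops flat by itself; it cannot fold towards the head
- pointed_flag4 (a joint): flag 4 of the pointed rail, counted from the head: 0 upright, 1.57 folded flat on the rail, away from the head (towards the rail's +x); starts within 0.12 of upright. Very light (12 g): a touch tips it, and past about 0.7 it drops flat by itself; it cannot fold towards the head
- vitamin_jar: small closed jar, 30 mm across, 40 mm tall, standing on the board between two rails; loose; origin at the centre of its underside
- mineral_jar: small closed jar with a grey cap, 28 mm across, 36 mm tall, standing on the board between two rails; loose; origin at the centre of its underside
- apple: red apple, 72 mm across, 60 mm tall, on the counter off one short end of the board; loose; origin at the centre of its underside
- pepper: green pepper, 68 mm across, 62 mm tall, on the counter off the other short end of the board; loose; origin at the centre of its underside
- orange: orange, 74 mm across, 71 mm tall, on the counter beyond the board; loose; origin at the centre of its underside
- avocado: dark avocado standing on end, 64 mm across, 77 mm tall, on the counter beyond the board; loose; origin at the centre of its underside
- spoon: steel spoon lying on the counter off a short end of the board; loose; origin at the middle of it, about on the counter
- feed_bowl: steel bowl, 110 mm across, 50 mm tall, on the counter beyond the board; loose; origin at the centre of its underside

How it is judged (in metres and radians):
On the way, in this order (a step that is already met when the one before it is completed fails the run):
1. flag 1 of the round-headed rail, counted from the head, is folded down (value of joint round_flag1 above 1.3 rad).
2. flag 2 of the round-headed rail, counted from the head, is folded down (value of joint round_flag2 above 1.3 rad).
3. flag 3 of the round-headed rail, counted from the head, is folded down (value of joint round_flag3 above 1.3 rad).
4. flag 4 of the round-headed rail, counted from the head, is folded down (value of joint round_flag4 above 1.3 rad).
At the end, for the whole second after the job is handed in: all four flags of the round-headed rail are folded flat (over 1.35 rad), all eight flags of the other rails still stand (under 0.5 rad), every rail is at rest within 12 mm of where it was, and every bystander within 25 mm (value of joint each of round_flag1, round_flag2, round_flag3, round_flag4 above 1.35 rad and value of joint each of square_flag1, square_flag2, square_flag3, square_flag4, pointed_flag1, pointed_flag2, pointed_flag3, pointed_flag4 below 0.5 rad and distance of each of round_rail, square_rail, pointed_rail from where it was at the start of the episode below 0.012 m and linear speed of each of round_rail, square_rail, pointed_rail below 0.01 m/s and distance of each of vitamin_jar, mineral_jar, apple, pepper, orange, avocado, spoon, feed_bowl from where it was at the start of the episode below 0.025 m); the robot touches nothing.
It fails at once if a flag of another rail is tipped (over 0.5 rad) (value of joint any of square_flag1, square_flag2, square_flag3, square_flag4, pointed_flag1, pointed_flag2, pointed_flag3, pointed_flag4 above 0.5 rad).
It fails at once if a rail is shifted by more than 12 mm (distance of any of round_rail, square_rail, pointed_rail from where it was at the start of the episode above 0.012 m).
It fails at once if a rail is lifted off the board or tilted (height (world z) of any of round_rail, square_rail, pointed_rail above 0.02 m or angle between any of round_rail, square_rail, pointed_rail's own z axis and vertical above 0.1 rad).
It fails at once if the round-headed rail is pressed hard (over 15 N) instead of lightly (contact force between the fingers and round_rail above 15 N).
It fails at once if a jar, fruit, spoon or bowl is displaced or picked up (over 25 mm) (distance of any of vitamin_jar, mineral_jar, apple, pepper, orange, avocado, spoon, feed_bowl from where it was at the start of the episode above 0.025 m).
It also fails if it takes over 35 s, if anything falls off the work surface, if the arm or the gripper's body presses on something with over 40 N, if the wrist force passes 120 N, or if a joint passes its speed limit or range.

## Working session

There is one attempt and no reset: what is moved stays moved. The work goes in short steps, Python scripts to look and compute and a shell command to move; the robot and the scene stay as the last step left them, time stands still between calls to the robot, and variables do not carry over. Pictures are saved under pics/ and viewed, on a budget of 10 in all, crops included, one or two more only if the job needs it, and the job is handed in when it is done.

```bash
mkdir -p pics
cat > h.py <<'E'
import numpy as np, cv2
from cell import robot
def toworld(cap,px,z):
    K=np.array(cap["intrinsics"]);T=np.array(cap["world_from_camera"])
    d=T[:3,:3]@np.linalg.inv(K)@np.array([px[0],px[1],1.0]);o=T[:3,3]
    return o+d*(z-o[2])/d[2]
E
python3 - <<'E'
from h import *
c=robot.capture("top");cv2.imwrite("pics/top.png",c["img"])
print(robot.get_state()["tcp_pos"],robot.get_state()["ee_rot"],robot.get_state()["t"])
for n in ["round_rail","square_rail","pointed_rail","portion_board","vitamin_jar","mineral_jar"]:
    for r in robot.silhouettes(c,n)[:2]:
        m=r["mask"].astype(np.uint8);cnt=max(cv2.findContours(m,0,2)[0],key=cv2.contourArea)
        ra=cv2.minAreaRect(cnt);z=12 if n=="portion_board" else 24
        print(n,r["confidence"],r["pixel"],m.sum(),toworld(c,r["pixel"],z).round(),[toworld(c,p,z)[:2].round().tolist() for p in cv2.boxPoints(ra)])
E
```

```text
[157.92796791 500.3674457  230.4770493 ] [-1.61656699e-04  1.52294626e-01  9.88334824e-01 -7.72556924e-04] 0.05
round_rail 0.68 [336.0, 268.0] 3254 [563.   4.  24.] [[544.0, 134.0], [645.0, -118.0], [588.0, -139.0], [489.0, 111.0]]
pointed_rail 0.82 [358.5, 315.7] 3071 [474. -37.  24.] [[459.0, 101.0], [557.0, -150.0], [504.0, -169.0], [408.0, 80.0]]
pointed_rail 0.62 [323.5, 223.7] 35 [649.  27.  24.] [[661.0, 30.0], [663.0, 25.0], [643.0, 18.0], [641.0, 24.0]]
portion_board 0.62 [368.5, 270.4] 13564 [560. -58.  12.] [[634.0, 178.0], [754.0, -152.0], [504.0, -229.0], [394.0, 90.0]]
portion_board 0.48 [403.7, 295.9] 79 [ 511. -124.   12.] [[521.0, -112.0], [526.0, -122.0], [501.0, -132.0], [496.0, -122.0]]
mineral_jar 0.52 [362.4, 285.6] 172 [530. -45.  24.] [[544.0, -31.0], [544.0, -58.0], [518.0, -57.0], [518.0, -31.0]]
mineral_jar 0.16 [383.9, 305.8] 49 [492. -85.  24.] [[504.0, -72.0], [506.0, -79.0], [484.0, -86.0], [482.0, -78.0]]
```

View pics/top.png

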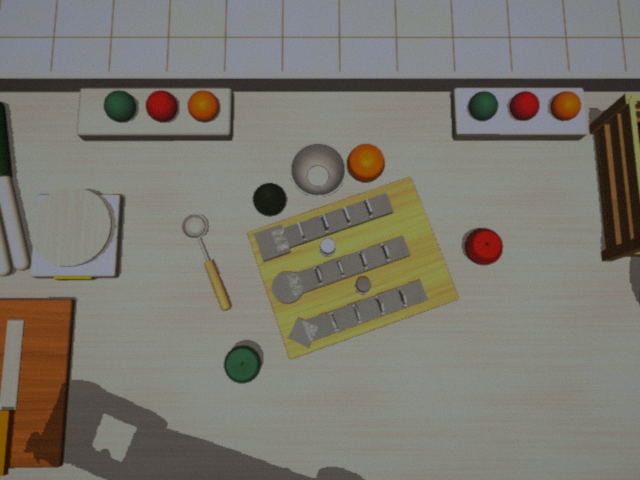

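Top view: the round rail is the middle one, with its disc head at about (289,287), its far end at (406,247) and the flags between. The jars are at (328,246) and (363,285). The mask box is 270 mm long, as it should be, which gives a rail direction of about (0.37,-0.93) and an origin near (576,-26). I'll go above the head with the fingers shut.

```bash
python3 -m crank '-0.161 -0.096 0 0;-0.161 -0.096 0 0;-0.161 -0.096 0 0;-0.161 -0.096 0 0;-0.161 -0.096 0 0' 0 20; python3 -m crank '-0.161 -0.096 0 0;-0.161 -0.096 0 0;-0.161 -0.096 0 0;-0.161 -0.096 0 0;-0.161 -0.096 0 0'; python3 -m crank '0 0 0 -0.082;0 0 0 -0.082;0 0 0 -0.082;0 0 0 -0.081;0 0 0 0'
cat > m.py <<'E'
from h import *
from scipy.spatial.transform import Rotation as Ro
import sys
def look(tag):
    s=robot.get_state();c=robot.capture("wrist");cv2.imwrite(f"pics/{tag}.png",c["img"])
    w,x,y,z=s["ee_rot"];R=Ro.from_quat([x,y,z,w]).as_matrix();T=np.array(c["tool_from_camera"]);K=np.array(c["intrinsics"])
    o=R@T[:3,3]+s["tcp_pos"]
    def w(px,h):
        d=np.array([(px[0]-K[0,2])/K[0,0],(px[1]-K[1,2])/K[1,1]]);r=np.hypot(*d)
        v=np.array([*(d/r*np.sin(r)),np.cos(r)]) if r>0 else np.array([0,0,1.]);v=R@T[:3,:3]@v
        return o+v*(h-o[2])/v[2]
    return s,c,w,R
if __name__=="__main__":
    s,c,w,R=look(sys.argv[1]);print(s["t"],s["tcp_pos"],s["width"],R.round(3).tolist())
    for n in ["round_rail","round_flag1"]:
        for r in robot.silhouettes(c,n)[:1]:
            cn=max(cv2.findContours(r["mask"].astype(np.uint8),0,2)[0],key=cv2.contourArea)[:,0]
            P=np.array([w(p,24.)[:2] for p in cn],np.float32);(cx,cy),wh,a=cv2.minAreaRect(P)
            print(n,r["confidence"],r["pixel"],cx,cy,wh,a)
E
python3 m.py w1
```

```text
t: 0.98
tcp_pos: [345.9, 289.2, 231.5]
ee_rot: [0.0, 0.152, 0.988, 0.0]
force: [0.7, 0.2, 0.1]
width: 0.6
t: 1.6
tcp_pos: [533.0, 79.0, 231.4]
ee_rot: [0.0, 0.152, 0.988, 0.0]
force: [0.7, 0.8, -0.6]
width: 0.0
t: 2.22
tcp_pos: [531.9, 80.6, 231.2]
ee_rot: [-0.0, -0.188, 0.982, 0.0]
force: [-0.1, -0.0, -0.7]
width: -0.2
2.225 [531.9118126   80.61171549 231.23569544] -0.15980416137522424 [[-0.93, -0.369, -0.0], [-0.369, 0.93, 0.0], [0.0, 0.0, -1.0]]
round_rail 0.76 [253.3, 206.4] 568.77392578125 -1.1448974609375 (59.528804779052734, 270.4799499511719) 21.507648468017578
round_flag1 0.96 [186.0, 211.1] 585.8734741210938 -50.18086242675781 (31.458858489990234, 17.30404281616211) 11.003108024597168
```

View pics/w1.png

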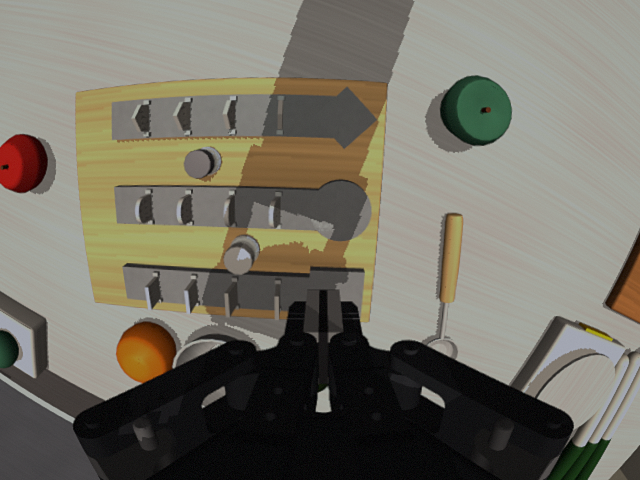

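Wrist view: the rail runs from its disc at (340,210) to (115,205), with flags at x≈276, 230, 185 and 143. Its box, 59.5 x 270 mm with centre (569,-1), agrees with the top view to 3 mm. I'll correct 3 mm sideways and descend over the head to z≈44.

```bash
python3 -m crank '-0.01 0 0.15 0;0 0 0.15 0;0 0 0.15 0;0 0 0.15 0;0 0 0.023 0'; python3 -m crank '0 0 0 0'; python3 m.py w2
```

```text
t: 3.0
tcp_pos: [532.5, 81.6, 41.2]
ee_rot: [-0.003, -0.188, 0.982, 0.0]
force: [0.7, -0.5, -0.7]
width: 0.1
t: 3.12
tcp_pos: [535.3, 81.8, 45.6]
ee_rot: [0.001, -0.188, 0.982, -0.0]
force: [-0.1, 0.2, 0.5]
width: 0.3
3.125 [535.32498071  81.78190589  45.55915667] 0.29176201692997533 [[-0.929, -0.369, 0.001], [-0.369, 0.929, 0.0], [-0.001, -0.0, -1.0]]
round_rail 0.71 [52.3, 403.9] 709.5023803710938 -72.61540222167969 (25.230867385864258, 74.93458557128906) 66.33792877197266
round_flag1 0.78 [224.5, 297.9] 560.7844848632812 36.888275146484375 (39.615440368652344, 17.018030166625977) 14.21342945098877
```

View pics/w2.png

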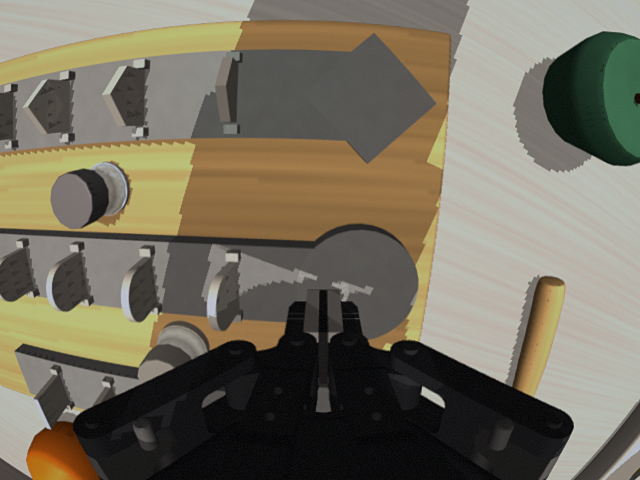

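Run:
```python
from m import *
s,c,w,R=look("w3")
for p,h in [((232,257),28),((216,326),28),((224.5,297.9),42),((224.5,297.9),45),((365,225),24),((418,287),24)]: 
    q=w(p,h); print(p,h,q.round(1),"rail x,y:",((q-s["tcp_pos"])@R).round(1))
```

```text
(232, 257) 28 [538.1  35.5  28. ] rail x,y: [ 15.5 -43.8  18.8]
(216, 326) 28 [578.   38.1  28. ] rail x,y: [-22.6 -56.1  19. ]
(224.5, 297.9) 42 [552.2  39.4  42. ] rail x,y: [  0.8 -45.4   4.9]
(224.5, 297.9) 45 [550.5  39.7  45. ] rail x,y: [  2.3 -44.5   1.9]
(365, 225) 24 [501.6  88.   24. ] rail x,y: [30.  18.5 22.7]
(418, 287) 24 [520.8 125.8  24. ] rail x,y: [-1.9 46.5 22.8]
```

The tip is laterally centred to 1–2 mm, and flag 1 is 45 mm ahead along tool -y. Sweeping past flag 1 first.

```bash
python3 -m crank '0 -0.06 0 0;0 -0.06 0 0;0 -0.06 0 0;0 -0.06 0 0;0 0 0 0'; python3 m.py w4
```

```text
t: 3.95
tcp_pos: [561.8, 13.3, 44.3]
ee_rot: [0.0, -0.187, 0.982, 0.0]
force: [0.6, -0.6, -0.6]
width: -0.0
3.95 [561.80805511  13.34025498  44.31733577] -0.01930601898275664 [[-0.93, -0.368, 0.0], [-0.368, 0.93, 0.0], [-0.0, 0.0, -1.0]]
round_rail 0.84 [297.9, 274.4] 563.4150390625 -3.3404693603515625 (62.32477569580078, 272.1348571777344) 18.67150115966797
round_flag1 0.97 [364.1, 280.4] 556.8504028320312 27.620140075683594 (28.54218101501465, 31.267559051513672) 18.474489212036133
```

View pics/w4.png

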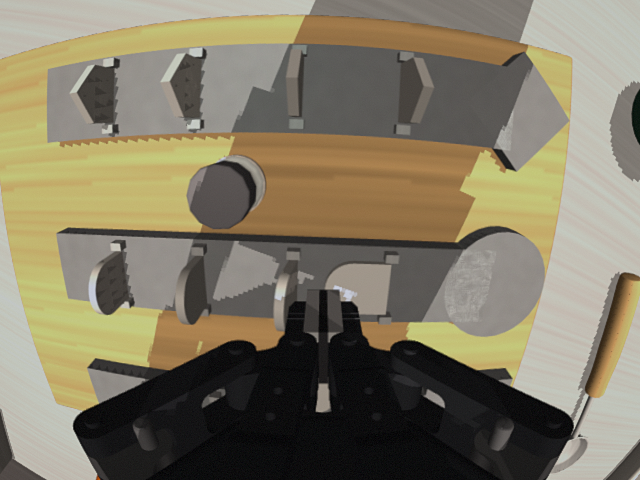

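Flag 1 lies flat at (360,285). Flags 2–4 still stand at (286,295), (190,285) and (105,280), and no force shows. I'll continue to the end.

```bash
python3 -m crank '0 -0.06 0 0;0 -0.06 0 0;0 -0.06 0 0;0 -0.06 0 0;0 -0.06 0 0'; python3 -m crank '0 -0.06 0 0;0 -0.06 0 0;0 -0.06 0 0;0 -0.05 0 0;0 0 0 0';  python3 m.py w5
```

```text
t: 4.72
tcp_pos: [595.1, -70.1, 44.3]
ee_rot: [0.0, -0.188, 0.982, 0.0]
force: [-0.5, 0.3, 0.1]
width: 0.2
t: 5.35
tcp_pos: [620.4, -133.9, 44.3]
ee_rot: [0.0, -0.188, 0.982, 0.0]
force: [-0.5, 0.1, 0.8]
width: 0.3
5.35 [ 620.43589942 -133.90719706   44.2739135 ] 0.34585442811384876 [[-0.929, -0.369, 0.0], [-0.369, 0.929, 0.0], [-0.0, 0.0, -1.0]]
round_rail 0.58 [481.6, 269.9] 575.2540283203125 -34.06409454345703 (44.58172607421875, 204.2892608642578) 19.418123245239258
round_flag1 0.96 [615.6, 274.8] 555.5789184570312 30.15111541748047 (28.592330932617188, 34.30284118652344) 21.591981887817383
```

View pics/w5.png

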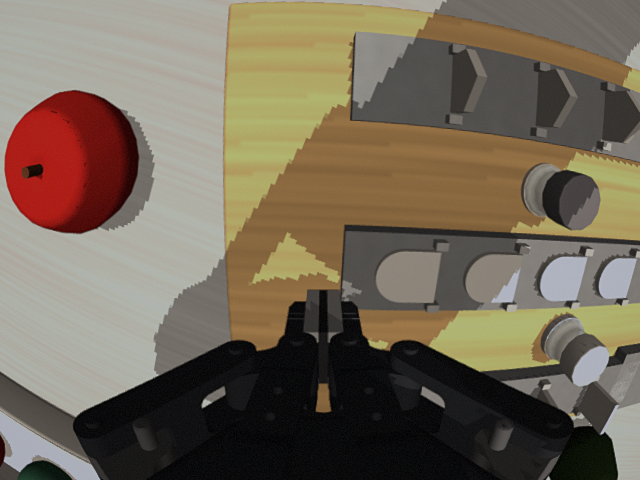

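All four round flags lie flat at (410,277), (497,277), (562,277) and (617,277), and the pointed flags stand. Now lifting clear and checking from above.

```bash
python3 -m crank '0 0 -0.15 0;0 0 -0.15 0;0 0 -0.15 0;0 0 -0.15 0;0 0 0 0';python3 -m crank '0 0.12 0 0;0 0.12 0 0;0 0.12 0 0;0 0 0 0;0 0 0 0'; python3 m.py w6
```

```text
t: 6.12
tcp_pos: [621.6, -132.5, 229.9]
ee_rot: [0.004, -0.189, 0.982, -0.002]
force: [-0.3, 0.3, 0.1]
width: -0.1
t: 6.75
tcp_pos: [580.1, -32.6, 223.7]
ee_rot: [-0.0, -0.189, 0.982, 0.0]
force: [0.2, -0.1, -0.3]
width: 0.5
6.75 [580.10703193 -32.62964839 223.74540716] 0.5368029714080592 [[-0.929, -0.37, -0.001], [-0.37, 0.929, -0.0], [0.001, 0.0, -1.0]]
round_rail 0.86 [356.9, 204.7] 561.7852172851562 -3.35467529296875 (60.33557891845703, 270.0697021484375) 17.43562889099121
round_flag1 0.93 [351.0, 206.1] 570.5218505859375 -14.684974670410156 (26.047643661499023, 31.080631256103516) 21.913009643554688
```

View pics/w6.png

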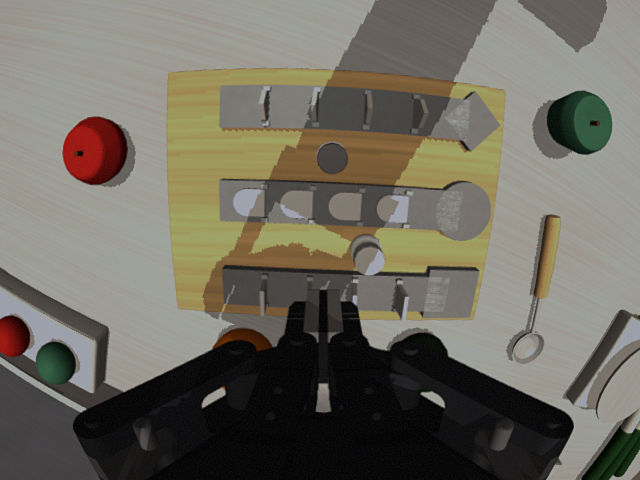

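The four middle flags are flat in row ≈205, and the eight others stand (rows ≈105 and ≈295). The rails and jars look in place, and the hand is clear at z≈224. Handing in.

```bash
python3 -c "
from cell import robot
print(robot.close_job())"
```

```text
the job is handed in; nothing more can be done
None
```

I ran the shut fingertips along the round-headed (middle) rail at z≈44 mm, from the head to the far end, and its four flags folded flat. I then lifted the hand clear and handed the job in at about t = 6.8 s. No verdict came back.

- **Flags:** the last wrist picture shows all four round flags flat and all eight square and pointed flags standing. I saw flag 1 go down on its own with 2–4 still up; flags 2–4 went down in one continuous pass with no picture in between, so their order was not observed.
- **Force:** the force readings stayed under about 1 N, which is noise level. They come at the end of each move call, so there is no reading at each flag.
- **Positions:** the rails and jars look in place, but I did not measure the jars, fruit, spoon or bowl again. The bowl is hidden by the gripper in the last picture.
- **Disagreement:** the last mask fit of the round rail put its centre about 7 mm sideways of the first wrist fit and its angle about 4° off. I put this down to lens distortion of the box fit, because a fit during the sweep, after flag 1, scattered in a similar way and the picture shows the rail parallel to the others. I did not confirm it with a second look from the top camera.

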